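Square the vial block into the corner of the filling deck

ROBOT

A 6-joint arm with a two-finger parallel gripper is mounted at the origin on a cart in front of the work surface, level with it; the furniture and walls round the work are solid. World frame = base frame: x ahead of the robot, y to its left, z up, the work surface at z = 0. Lengths are in m, angles in rad, forces in N, time in s.
With the tool pointing down it reaches from about 0.35 to 0.875 m from the base axis. Payload 15.5 kg.
Tool frame: the origin (TCP) lies on the centre line of the jaws, within the pads' length; the fingertips stand bot.tips_ahead ahead of it and the grasp point (between the pads) lies 11 mm behind it (bot.tips_ahead is the distance from the TCP to the fingertips, in m); z points along the fingers, x is the direction in which the jaws open and shut, and the axes are right-handed (so a half turn about z gives the same grasp; the last joint's range is limited). The gripper opens to 85 mm and grips with 20 to 120 N. Pads are 22 mm wide; open, the fingers measure 114 mm over their backs; the gripper's body (76 mm by 85 mm) begins 54 mm behind the grasp point. The pads swing forward as they close: fully open they stand 13 mm farther back than shut.
Start: joints at [-1.335, 0.494, 1.345, -0, 1.302, -0.096], TCP at [0.203, -0.591, 0.239] pointing down, gripper open.
Joint ranges: [-2.91, 2.91], [-0.82, 2.16], [0.22, 2.67], [-1.22, 4.37], [0.12, 2.79], [-3.08, 3.08]. Speed limits (rad/s): [1.89, 1.89, 2.57, 3.01, 3.01, 3.01].

INTERFACE

Orientations are given as a unit quaternion [x, y, z, w].
In Python, from rig import monitor, vision, bot gives the robot as it stands.
- The arm moves only by the tool step_arm, never from a script. Its argument "targets" is a list of rows, each a list of 4 numbers: the shift along the tool's x, y, z in m, then the turn about the tool's z in rad. In form: [[tx, ty, tz, yaw], ...]. A call has 1 to 5 rows; each row shifts and turns the commanded pose from where the row before left it, along the tool's axes as they then stand; what a row does not reach is not made up. A row lasts 1/10 s, in which the tool goes at most 50 mm and 8.59 degrees, less where a joint would pass 70% of its speed; a pose out of reach is approached as far as the arm can. A call is refused whole if a number of a shift passes 0.05 or a number of a turn 0.15, either way. A call with a gripper value outside its range is refused whole. "grip" is the gripper command: -1 is shut, 1 is fully open, values between are in proportion, set as the call begins (left out, the last holds). The fingers move at their own pace and stop on an object; "grip_force" is the grip in N (left out, the last holds). Time passes only in rows, so rows that do not move let the fingers close. It gives the time, the measured TCP pose, the force and the opening at its end, in the units of the state.
- monitor.observe(): the state, without advancing time (a new reading comes with each control period).
- vision.grab_frame(name): name is "scene" or "top"; returns the picture (420x560x3 uint8, red, green, blue); there is no depth.
- vision.camera_info(name): a dict with "vfov" (degrees; the focal length in pixels is half the picture's height over the tangent of half this angle, whatever the lens; pixels are square), "cx", "cy" (the principal point, pixels), "k1" (the pictures are not rectified: a ray, as slopes to the right and down, at radius r is drawn at 1 + k1 r^2 times it, then the intrinsics apply), "camera_from_world" (4x4, takes a point from world to camera coordinates). Camera axes: x right, y up, looking along -z (the intrinsics and any distortion apply to the point x, -y, -z); pixel columns grow to the right and rows downward; lengths in m; the calibration is good to about 2 mm. A picture is of the moment at which its call begins. camera_info takes no time and is no camera call.
- bot.sign_off(): hands the job in, once; it reports no verdict.
The state is a dict: "time_s": time; "joint_pos": joint angles; "joint_vel": joint speeds; "tau": joint torques, N m; "position": TCP position; "ee_rot": TCP orientation; "force": force on the tool from outside, world axes, zero at the start; "moment": the same for the moment, N m; "finger_gap": finger opening in m.
Only numpy, scipy, OpenCV 4.12 (cv2) and the standard library are available. Lean on these libraries where they do the work, as an engineer would, in place of code of your own. Each camera call takes 0.05 s, during which the arm holds its last target. There are 200 camera calls.

TASK

The heavy vial block was set down crooked on the filling deck. Push it round with the fingertips, at one corner or the other as needed, until its long back face lies flush against the fence, and have it right up against the end stop so that the spring plunger is pressed in. Only push it: the block stays flat on the plate and is never lifted or tipped, and the tube rack, the bottle and the beaker standing round the deck are left where they are.

Things in the scene. Friction and masses are not known exactly. Their poses are not given: they have to be found in the camera images.
- filling_deck: Grey filling deck, fixed to the bench: plate 280 (x) x 340 (y) mm, top 10 mm above the bench. Origin: centre of the plate, on the bench surface; x points from the robot's side to the fence, y along the fence to the end stop, z up. Two fine engraved lines outline the block's place in the corner of fence and stop; seated there its origin is at (+70, +71, +10) mm here, its axes parallel to these.
- fence_mid (a point): Middle of the fence's face, on the plate top, at (+115, 0, +10) mm in the deck's frame; axes as the deck's. The fence is an aluminium bar with an engraved scale along the far edge of the plate, 300 mm long in y, 14 mm thick, 25 mm high above the plate.
- seat_corner (a point): Inner corner on the plate top where the faces of fence and end stop meet, at (+115, +135, +10) mm in the deck's frame; axes as the deck's. The end stop is an aluminium bar at the left with its face at y = +135 mm, from x = +15 to +107 mm, 12 mm thick, 25 mm high above the plate; a small black switch housing, 20 mm high, is behind it.
- presence_plunger (a joint): Round steel spring plunger, 8 mm across, in the face of the end stop, 45 mm from the fence and 13 mm above the plate. 0 = fully out (its nose stands 5 mm proud of the stop's face), 0.005 = pressed flush with that face; it takes 0.4 N to start and 1.2 N at flush.
- vial_block: Aluminium block, 90 (x) x 128 (y) x 42 (z) mm, 0.7 to 1.0 kg, too wide to grip, with 6 x 4 wells; blue-capped vials lie sunk in some. Slides under a push of 3 to 7 N. Origin: centre of the underside; z up. +x: out of the long back face, which goes on the fence; the long front face (-x) has a small brass port near its +y end. Starts turned anticlockwise by 0.4 to 0.9 rad from the deck.
- back_left (a point): Lower corner of the block at the left end (+y) of its back face, at (+45, +64, 0) mm in the block's frame; seated, it lies in seat_corner.
- back_right (a point): Lower corner of the block at the right end (-y) of its back face, at (+45, -64, 0) mm in the block's frame.
- tube_rack: Bright green rack of micro tubes, 52 x 105 x 52 mm, loose, on the bench to the right of the deck; origin at the centre of its underside. Not to be disturbed.
- brown_bottle: Brown reagent bottle with white cap, 41 mm across, 70 mm high, loose, on the bench to the left of the deck; origin at the centre of its underside. Not to be disturbed.
- glass_beaker: Glass beaker, 54 mm across, 68 mm high, loose, on the bench behind the fence; origin at the centre of its underside. Not to be disturbed.
Not all that is in view belongs to the job. Of the things shaped like the vial_block, the aluminium one is meant.

How it is judged:
By the outcome, as a careful person would: the job done as asked, in the order asked, and still so for the second after the job is handed in, with the robot touching nothing.
It also fails if it takes over 64 s, if anything falls off the work surface, if the arm or the gripper's body presses on something with over 40 N, if the wrist force passes 120 N, or if a joint passes its speed limit or range.

## Working session

There is one attempt and no reset: what is moved stays moved. The work goes in short steps, Python scripts to look and compute and a tool call to move; the robot and the scene stay as the last step left them, time stands still between calls to the robot, and variables do not carry over. Pictures are saved under pics/ and viewed, about 8 in all and at most 12, crops included, and the job is handed in when it is done.

Besides the shell and the picture viewer there is one more tool, called after "Call:" as name([rows], argument=value, ...), one row to a line, values as JSON. step_arm: Moves the arm, as the interface text tells. Its arguments: {"type":"object","properties":{"targets":{"type":"array","items":{"type":"array","items":{"type":"number"}}},"grip":{"type":"number"},"grip_force":{"type":"number"}},"required":["targets"]}

```bash
mkdir -p pics; cat > h.py <<'E'
import numpy as np, cv2
from rig import monitor, vision, bot
def grab(n,f):
    im=vision.grab_frame(n); cv2.imwrite('pics/'+f,im[:,:,::-1]); return im
def ray(n,px):
    c=vision.camera_info(n); F=210/np.tan(np.radians(c['vfov'])/2)
    K=np.array([[F,0,c['cx']],[0,F,c['cy']],[0,0,1]])
    u=cv2.undistortPoints(np.array(px,float).reshape(-1,1,2),K,np.array([c['k1'],0,0,0,0.]))[:,0]
    T=np.array(c['camera_from_world']); R=T[:3,:3]
    return -R.T@T[:3,3], np.c_[u[:,0],-u[:,1],-np.ones(len(u))]@R
def plane(n,px,z):
    o,d=ray(n,px); return o+d*((z-o[2])/d[:,2])[:,None]
def proj(n,P):
    c=vision.camera_info(n); F=210/np.tan(np.radians(c['vfov'])/2)
    T=np.array(c['camera_from_world']); q=np.atleast_2d(P)@T[:3,:3].T+T[:3,3]
    x=np.c_[q[:,0],-q[:,1]]/-q[:,2:]; r=(x**2).sum(1)[:,None]
    return x*(1+c['k1']*r)*F+[c['cx'],c['cy']]
E
python3 - <<'E'
from h import *
a=grab('scene','s0.png');b=grab('top','t0.png')
for n in('scene','top'):
    c=vision.camera_info(n);print(c['vfov'],c['cx'],c['cy'],c['k1'],np.round(ray(n,[[280,210]]),3))
print(monitor.observe(),bot.tips_ahead)
E
```

```text
Traceback (most recent call last):
ValueError: setting an array element with a sequence. The requested array has an inhomogeneous shape after 1 dimensions. The detected shape was (2,) + inhomogeneous part.
```

View pics/s0.png

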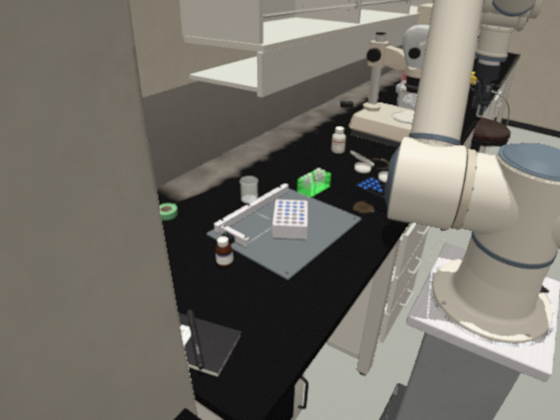

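View pics/t0.png

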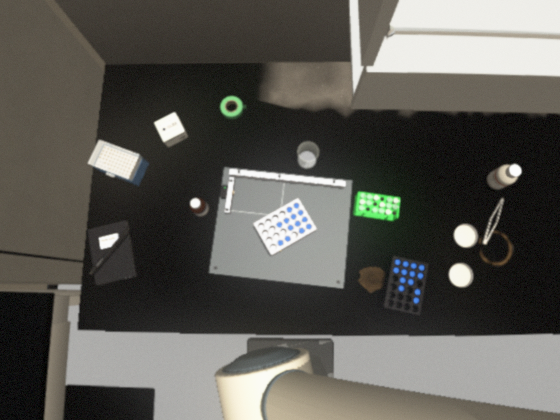

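Candidates for the block: the light metal one with blue caps on the deck at top (285,226) / scene (291,218), the black rack with blue caps at (406,285), and the white plate at (118,160). I take the first. Next is a close crop with measurements.

```bash
cat >> h.py <<'E'
def block(n='top',im=None,thr=150,box=(215,345,185,285)):
    # light top face of block -> min-area rect in world at z=.052
    im=vision.grab_frame(n) if im is None else im
    hsv=cv2.cvtColor(im,cv2.COLOR_RGB2HSV)
    m=((hsv[...,2]>thr)|((hsv[...,1]>110)&(hsv[...,0]>100)&(hsv[...,0]<130)&(hsv[...,2]>90))).astype(np.uint8)
    x0,x1,y0,y1=box; k=np.zeros_like(m); k[y0:y1,x0:x1]=m[y0:y1,x0:x1]
    k=cv2.morphologyEx(k,cv2.MORPH_CLOSE,np.ones((5,5)))
    c=max(cv2.findContours(k,0,2)[0],key=cv2.contourArea)
    return c[:,0]
E
python3 - <<'E'
from h import *
for n in('scene','top'):
    c=vision.camera_info(n);o,d=ray(n,[[280,210]]);print(n,c['vfov'],c['cx'],c['cy'],c['k1'],o.round(3),d.round(3))
s=monitor.observe();print(s['position'],s['ee_rot'],s['finger_gap'],s['time_s'],bot.tips_ahead)
im=cv2.imread('pics/t0.png')[:,:,::-1].copy()
c=block(im=im); 
P=plane('top',c,.052)[:,:2].astype(np.float32)
print('block',cv2.minAreaRect(P),cv2.boxPoints(cv2.minAreaRect(P)))
# deck: grey
hsv=cv2.cvtColor(im,cv2.COLOR_RGB2HSV); v=hsv[...,2]
m=((v>55)).astype(np.uint8); k=np.zeros_like(m);k[155:300,200:362]=m[155:300,200:362]
k=cv2.morphologyEx(k,cv2.MORPH_OPEN,np.ones((5,5)))
k[:, 353:]=0
d=max(cv2.findContours(k,0,2)[0],key=cv2.contourArea)[:,0]
D=plane('top',d,.010)[:,:2].astype(np.float32)
print('deck',cv2.minAreaRect(D),cv2.boxPoints(cv2.minAreaRect(D)))
for name,p,z in(('rack',(378,206),.05),('bottle',(197,204),.07),('beaker',(308,155),.03)):print(name,plane('top',[p],z).round(3))
o=im.copy();cv2.drawContours(o,[c[:,None]],-1,(255,0,0),1);cv2.drawContours(o,[d[:,None]],-1,(255,255,0),1)
z=np.hstack([cv2.resize(a[150:300,190:365],None,fx=2.2,fy=2.2,interpolation=2) for a in(im,o)])
cv2.imwrite('pics/c1.png',z[:,:,::-1])
E
```

```text
scene 54.880004308748525 284.05483883639073 209.9647074433664 -0.11072991516358059 [0.051 0.819 0.638] [[ 0.462 -0.712 -0.528]]
top 57.75009484078722 278.0332550102492 210.7630399556733 -0.060938621736970136 [0.397 0.019 0.975] [[ 0.19   0.016 -0.982]]
[ 0.20289928 -0.59081873  0.23875664] [ 8.13859683e-01 -5.81061187e-01 -4.30747885e-04 -3.57995200e-04] 0.08559037147486095 0.1 0.008
block ((0.5206441283226013, 0.03350549936294556), (0.3131049573421478, 0.24527448415756226), 88.71235656738281) [[ 0.39451984 -0.12025158]
 [ 0.6397324  -0.12576331]
 [ 0.64676845  0.18726258]
 [ 0.40155584  0.19277431]]
deck ((0.5429733395576477, 0.027922287583351135), (0.3502953052520752, 0.2874903082847595), 84.18791198730469) [[ 0.3822306  -0.13176847]
 [ 0.668243   -0.16088152]
 [ 0.70371604  0.18761304]
 [ 0.4177037   0.2167261 ]]
rack [[ 0.587 -0.209  0.05 ]]
bottle [[0.586 0.236 0.07 ]]
beaker [[ 0.726 -0.038  0.03 ]]
```

View pics/c1.png

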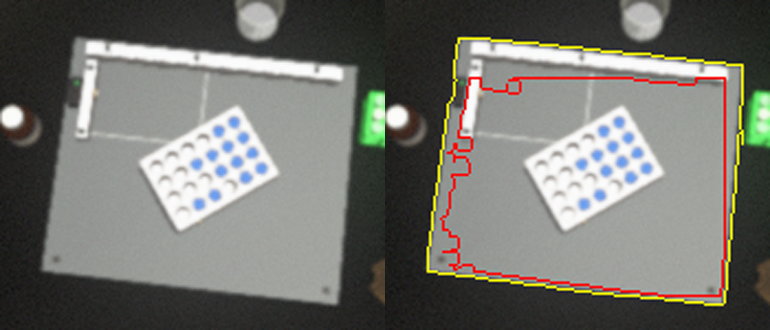

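The crop confirms the aluminium block with blue caps at top (285,226), fence along the top of the crop, stop at left. The block threshold was too low; I'll refine it and get the fence and stop face lines.

```bash
cat >> h.py <<'E'
def rect(im,thr=185,box=(215,345,185,285)):
    P=plane('top',block('top',im,thr,box),.052)[:,:2].astype(np.float32)
    (cx,cy),(w,h),a=cv2.minAreaRect(P); a=np.radians(a)
    if w>h: a+=np.pi/2; w,h=h,w      # a: direction of short (x) axis
    a=(a+np.pi/2)%np.pi-np.pi/2
    return np.array([cx,cy]),a,w,h
E
python3 - <<'E'
from h import *
im=cv2.imread('pics/t0.png')[:,:,::-1].copy()
for t in(165,185,200): print(t,rect(im,t))
g=cv2.cvtColor(im,cv2.COLOR_RGB2GRAY).astype(float)
# fence: top bar per column, half-intensity lower edge
pts=[];up=[]
for x in range(233,343):
    y0=170+int((x-233)*12/115); col=g[y0-8:y0+14,x]; i=col.argmax(); 
    b=(col[i]+g[y0+18,x])/2
    j=i
    while col[j]>b:j+=1
    pts.append((x,y0-8+j-1+(col[j-1]-b)/(col[j-1]-col[j])))
W=plane('top',pts,.035); f=np.polyfit(W[:,1],W[:,0],1);r=W[:,0]-np.polyval(f,W[:,1]);k=abs(r)<.002;f=np.polyfit(W[k,1],W[k,0],1)
print('fence front edge x=',f,'yaw',-np.arctan(f[0]),k.mean(),r.std(), 'ends',W[[0,-1]])
pts=[]
for y in range(182,210):
    x0=int(231-(y-182)*5/30); row=g[y,x0-8:x0+12]; i=row.argmax(); b=(row[i]+g[y,x0+14])/2; j=i
    while row[j]>b:j+=1
    pts.append((x0-8+j-1+(row[j-1]-b)/(row[j-1]-row[j]),y))
W=plane('top',pts,.035); s=np.polyfit(W[:,0],W[:,1],1);print('stop y=',s,(W[:,1]-np.polyval(s,W[:,0])).std())
x=np.linalg.solve([[1,-f[0]],[-s[0],1]],[f[1],s[1]]);print('seat corner',x)
y=-np.arctan(f[0]);R=np.array([[np.cos(y),-np.sin(y)],[np.sin(y),np.cos(y)]])
O=x-R@[.115,.135];print('deck O',O)
for n in('scene',):print(proj(n,np.r_[x,.035]))
E
```

```text
165 (array([0.57113439, 0.05944295]), np.float64(-0.72775557292031), 0.1491977870464325, 0.2467554807662964)
185 (array([0.54341513, 0.02599735]), np.float64(0.5330486032522814), 0.10821855068206787, 0.13035434484481812)
200 (array([0.53675759, 0.02247633]), np.float64(0.5383522552736606), 0.09275281429290771, 0.1288226991891861)
fence front edge x= [0.1043553  0.65577358] yaw -0.1039789484979043 1.0 0.0004371738610053311 ends [[ 0.67199946  0.1554575   0.035     ]
 [ 0.64272515 -0.12329972  0.035     ]]
stop y= [-0.10914328  0.22510418] 0.00041897922964280503
seat corner [0.67161491 0.15180192]
deck O [0.54322414 0.02946709]
[[220.8023298  222.90986409]]
```

Block: centre (0.537, 0.022), yaw 0.538; deck: origin (0.543, 0.0295), yaw -0.104. So the block is turned about 0.64 rad on the deck. I turn the tool by +0.435 so that tool x = deck -y and tool y = deck -x, close the fingers and move over.

Call:
step_arm([
  [0, 0, 0, 0.145],
  [0, 0, 0, 0.145],
  [0, 0, 0, 0.145],
  [-0.04, -0.01, 0, 0],
  [-0.04, -0.01, 0, 0],
], grip=-1, grip_force=40)

```text
time_s: 0.6
position: [0.2311, -0.5129, 0.2386]
ee_rot: [-0.669, 0.744, 0.0, 0.0]
force: [1.3, -0.2, -0.5]
finger_gap: 0.0124
```

Call:
step_arm([
  [-0.04, -0.01, 0, 0],
  [-0.04, -0.01, 0, 0],
  [-0.04, -0.01, 0, 0],
  [-0.04, -0.01, 0, 0],
  [-0.04, -0.01, 0, 0],
])

```text
time_s: 1.1
position: [0.3019, -0.3182, 0.2391]
ee_rot: [-0.669, 0.743, 0.0, 0.0]
force: [1.5, -1.6, 0.7]
finger_gap: 0.0002
```

Call:
step_arm([
  [-0.04, -0.01, 0, 0],
  [-0.04, -0.01, 0, 0],
  [-0.04, -0.01, 0, 0],
  [-0.04, -0.01, 0, 0],
  [-0.04, -0.01, 0, 0],
])

```text
time_s: 1.6
position: [0.3724, -0.1246, 0.2393]
ee_rot: [-0.669, 0.743, -0.0, 0.0]
force: [1.0, -0.8, 0.1]
finger_gap: -0.0003
```

Call:
step_arm([
  [-0.034, -0.009, 0, 0],
  [-0.034, -0.009, 0.02, 0],
  [-0.034, -0.009, 0.02, 0],
  [-0.034, -0.009, 0.03, 0],
  [-0.034, -0.009, 0.03, 0],
])

```text
time_s: 2.1
position: [0.4352, 0.0397, 0.1384]
ee_rot: [-0.669, 0.743, -0.0, 0.0]
force: [0.8, -0.6, 0.1]
finger_gap: 0.0001
```

```bash
cat >> h.py <<'E'
O=np.array([.5432,.0295]);YAW=-.104
Rd=np.array([[np.cos(YAW),-np.sin(YAW)],[np.sin(YAW),np.cos(YAW)]])
def deck(p): return (Rd.T@(np.array(p)[:2]-O)*1000).round(1)
def st():
    s=monitor.observe();q=s['ee_rot'];print('t',s['time_s'],'tcp deck mm',deck(s['position']),'z',round(s['position'][2]*1000,1),'yawerr',round(2*np.arctan2(q[1],q[0])-2*np.arctan2(.743,-.669),3),'F deck',(Rd.T@np.array(s['force'])[:2]).round(1))
def blk(name,thr=200,box=(215,345,185,285)):
    im=grab('top',name); c,a,w,h=rect(im,thr,box); a-=YAW
    Ra=np.array([[np.cos(a),-np.sin(a)],[np.sin(a),np.cos(a)]])*1000
    d=deck(c);print('block deck',d,'yaw',round(a,3),'size',round(w,4),round(h,4))
    for n,p in(('BL',(.045,.064)),('BR',(.045,-.064)),('FL',(-.045,.064)),('FR',(-.045,-.064))):print(n,(d+Ra@np.array(p)).round(1),end=' ')
    return im
E
python3 -c "
from h import *
st()"
```

```text
t 2.1 tcp deck mm [-108.5   -1.1] z 138.4 yawerr 0.001 F deck [ 0.9 -0.5]
```

Call:
step_arm([
  [-0.002, 0.003, 0.035, 0],
  [0, 0, 0.035, 0],
  [0, 0, 0.025, 0],
  [0, 0, 0.012, 0],
  [0, 0, 0.003, 0],
])

```text
time_s: 2.6
position: [0.4312, 0.0406, 0.028]
ee_rot: [-0.669, 0.743, 0.001, -0.001]
force: [-0.2, -0.5, 0.8]
finger_gap: 0.0002
```

```bash
python3 -c "
from h import *
st();im=blk('t1.png');s=vision.grab_frame('scene')
z=np.hstack([cv2.resize(im[150:300,200:350],(400,400)),cv2.resize(s[160:300,200:340],(400,400))]);cv2.imwrite('pics/c2.png',z[:,:,::-1])"
```

```text
t 2.6 tcp deck mm [-112.6   -0.6] z 28.0 yawerr 0.001 F deck [-0.2 -0.6]
block deck [-24.   19.8] yaw 0.066 size 0.1685 0.2274
BL [16.7 86.6] BR [ 25.1 -41.1] FL [-73.1  80.7] FR [-64.7 -47. ]
```

View pics/c2.png

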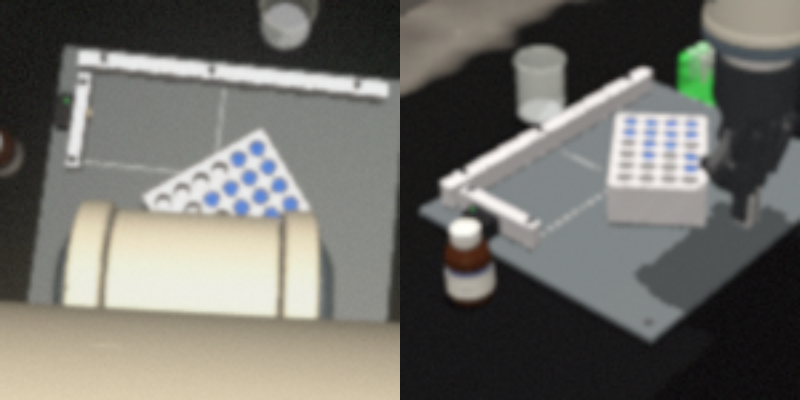

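The picture shows the block unmoved, finger in front of its front-left corner (scene crop (745,205)); the arm hides the block's front from the top camera. First push.

Call:
step_arm([
  [-0.001, -0.01, 0, 0],
  [-0.001, -0.008, 0, 0],
  [-0.003, -0.005, 0, 0],
  [-0.003, -0.005, 0, 0],
  [-0.003, -0.005, 0, 0],
])

```text
time_s: 3.2
position: [0.4648, 0.0484, 0.0294]
ee_rot: [-0.669, 0.743, 0.001, -0.001]
force: [-9.1, 0.9, 7.3]
finger_gap: -0.0
```

Call:
step_arm([
  [-0.003, -0.006, 0, 0],
  [-0.003, -0.006, 0, 0],
  [-0.003, -0.006, 0, 0],
  [-0.003, -0.006, 0, 0],
  [-0.003, -0.006, 0, 0],
])

```text
time_s: 3.7
position: [0.4964, 0.0603, 0.0294]
ee_rot: [-0.669, 0.743, 0.001, -0.001]
force: [-6.5, 1.3, 3.9]
finger_gap: -0.0
```

```bash
python3 -c "
from h import *
st();im=grab('top','t2.png');s=vision.grab_frame('scene')
z=np.hstack([cv2.resize(im[150:300,200:350],(400,400)),cv2.resize(s[160:300,200:340],(400,400))]);cv2.imwrite('pics/c3.png',z[:,:,::-1])"
```

```text
t 3.7 tcp deck mm [-49.7  25.7] z 29.4 yawerr 0.001 F deck [-6.6  0.6]
```

View pics/c3.png

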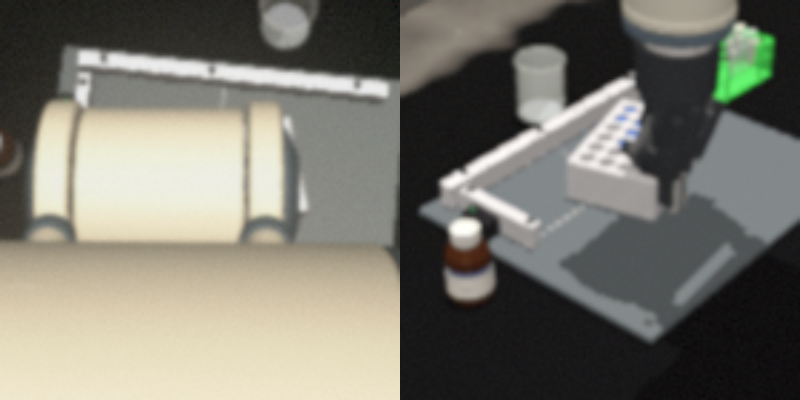

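Call:
step_arm([
  [0, 0.02, -0.006, 0],
  [0.01, 0.02, -0.04, 0],
  [0.04, 0, -0.04, 0],
  [0.05, 0, 0, 0],
  [0.05, 0, 0, 0],
])

```text
time_s: 4.3
position: [0.443, -0.0821, 0.1121]
ee_rot: [-0.67, 0.742, -0.002, 0.001]
force: [1.7, 0.1, -0.5]
finger_gap: 0.0001
```

Call:
step_arm([
  [0.05, 0, 0, 0],
  [0.05, 0, 0, 0],
  [0.03, 0, 0, 0],
])

```text
time_s: 4.6
position: [0.4287, -0.2134, 0.1111]
ee_rot: [-0.669, 0.744, -0.001, 0.0]
force: [0.6, 0.2, 0.3]
finger_gap: -0.0001
```

```bash
python3 -c "
from h import *
print(bot.tips_ahead);st();im=blk('t3.png');s=vision.grab_frame('scene')
z=np.hstack([cv2.resize(im[150:300,200:350],(400,400)),cv2.resize(s[160:300,200:340],(400,400))]);cv2.imwrite('pics/c4.png',z[:,:,::-1])"
```

```text
0.008
t 4.6 tcp deck mm [ -88.6 -253.5] z 111.1 yawerr -0.001 F deck [0.6 0.3]
block deck [-79.2  19.8] yaw 0.114 size 0.1429 0.2686
BL [-41.8  88.5] BR [-27.2 -38.7] FL [-131.2   78.3] FR [-116.6  -48.9]
```

View pics/c4.png

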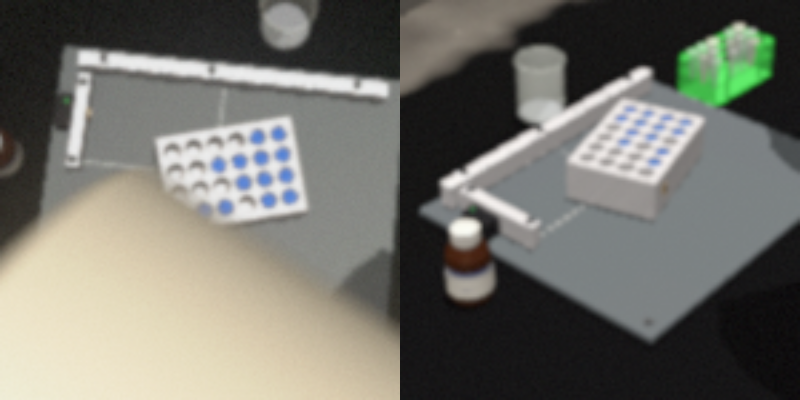

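The block has turned well: crop corners BL (157,137), BR (291,116), FR (309,207); the arm hides FL. The brass port is visible in the scene crop at (668,187).

```bash
cat >> h.py <<'E'
def cor(pl):
    for p in pl: print(deck(plane('top',[p],.052)[0]),end=' ')
E
python3 -c "
from h import *
cor([(200+x/2.667-.3,150+y/2.667-.3) for x,y in((157,137),(291,116),(309,207))])"
```

```text
[48.1 62.8] [ 81.6 -59.1] [ -1.9 -83.9]
```

Call:
step_arm([
  [-0.046, -0.003, 0, 0],
  [-0.046, -0.003, 0, 0],
  [-0.046, -0.003, 0, 0],
  [-0.046, -0.003, 0, 0],
  [-0.046, -0.003, 0, 0],
])

```text
time_s: 5.2
position: [0.4676, 0.0197, 0.1109]
ee_rot: [-0.669, 0.743, -0.0, 0.0]
force: [0.7, 0.2, 0.2]
finger_gap: -0.0001
```

Call:
step_arm([
  [-0.045, 0, 0.02, 0],
  [0, 0, 0.03, 0],
  [0, 0, 0.022, 0],
  [0, 0, 0.006, 0],
  [0, -0.01, 0, 0],
])

```text
time_s: 5.7
position: [0.4809, 0.0613, 0.0323]
ee_rot: [-0.669, 0.743, 0.001, -0.001]
force: [-0.4, -0.3, 0.7]
finger_gap: 0.0001
```

```bash
python3 -c "
from h import *
st()"
```

```text
t 5.7 tcp deck mm [-65.2  25.2] z 32.3 yawerr 0.001 F deck [-0.4 -0.3]
```

Push +x at the front-left, 5 mm per row, to TCP x≈0, then check force.

Call:
step_arm([
  [0, -0.007, 0, 0],
  [0, -0.006, 0, 0],
  [-0.001, -0.006, 0, 0],
  [-0.001, -0.006, 0, 0],
  [-0.001, -0.006, 0, 0],
])

```text
time_s: 6.2
position: [0.513, 0.0608, 0.0331]
ee_rot: [-0.669, 0.743, 0.001, -0.001]
force: [-6.4, 3.0, 3.7]
finger_gap: -0.0002
```

Call:
step_arm([
  [-0.001, -0.006, 0, 0],
  [-0.001, -0.006, 0, 0],
  [-0.001, -0.006, 0, 0],
  [-0.001, -0.006, 0, 0],
  [-0.001, -0.004, 0, 0],
])

```text
time_s: 6.7
position: [0.5419, 0.0628, 0.0331]
ee_rot: [-0.669, 0.743, 0.0, -0.0]
force: [-5.8, 1.8, 3.1]
finger_gap: -0.0
```

```bash
python3 -c "
from h import *
st();im=grab('top','t4.png');s=vision.grab_frame('scene')
z=np.hstack([cv2.resize(im[150:300,200:350],(400,400)),cv2.resize(s[160:300,200:340],(400,400))]);cv2.imwrite('pics/c5.png',z[:,:,::-1])"
```

```text
t 6.7 tcp deck mm [-4.8 33. ] z 33.1 yawerr 0.0 F deck [-5.9  1.2]
```

View pics/c5.png

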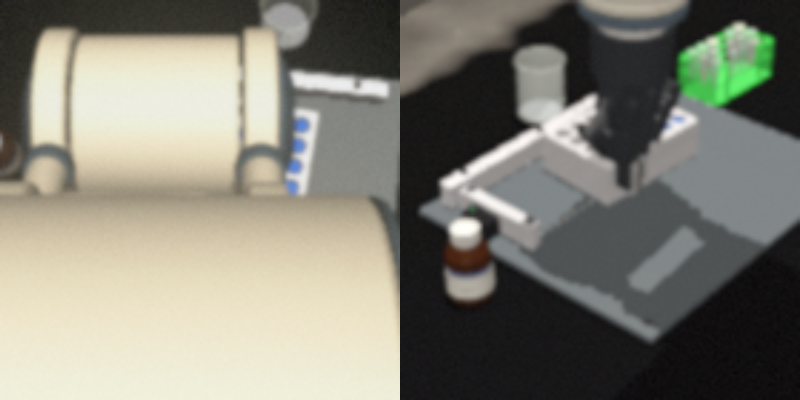

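```bash
python3 -c "
from h import *
cor([(200+x/2.667-.3,150+y/2.667-.3) for x,y in((318,112),(304,196))])"
```

```text
[ 88.2 -83.8] [  7.8 -78.4]
```

Call:
step_arm([
  [0, 0.02, 0, 0],
  [0.03, 0, 0, 0],
  [0.029, 0, 0, 0],
  [0, -0.008, 0, 0],
  [0, -0.005, 0, 0],
])

```text
time_s: 7.3
position: [0.5299, 0.0042, 0.033]
ee_rot: [-0.669, 0.743, -0.001, 0.0]
force: [0.7, 0.0, -0.1]
finger_gap: 0.0002
```

Call:
step_arm([
  [0, -0.005, 0, 0],
  [0, -0.005, 0, 0],
  [0, -0.005, 0, 0],
  [0, -0.004, 0, 0],
  [0, -0.003, 0, 0],
])

```text
time_s: 7.8
position: [0.5495, 0.0036, 0.0325]
ee_rot: [-0.67, 0.743, 0.001, -0.001]
force: [-10.2, -1.5, 7.8]
finger_gap: 0.0
```

```bash
python3 -c "
from h import *
st()"
```

```text
t 7.8 tcp deck mm [  8.9 -25.1] z 32.5 yawerr 0.002 F deck [-10.   -2.6]
```

Call:
step_arm([
  [0, -0.003, 0, 0],
  [0, -0.003, 0, 0],
  [0, -0.002, 0, 0],
])

```text
time_s: 8.1
position: [0.5538, 0.0027, 0.0321]
ee_rot: [-0.67, 0.742, 0.003, -0.004]
force: [-33.6, -5.1, 24.9]
finger_gap: -0.0002
```

```bash
python3 -c "
from h import *
st()"
```

```text
t 8.1 tcp deck mm [ 13.4 -25.5] z 32.1 yawerr 0.002 F deck [-32.9  -8.6]
```

Call:
step_arm([
  [0, 0.015, 0, 0],
  [0, 0.015, -0.02, 0],
  [0.02, 0, -0.04, 0],
  [0.04, -0.03, 0, 0],
  [0.04, -0.04, 0, 0],
])

```text
time_s: 8.6
position: [0.5849, -0.097, 0.0944]
ee_rot: [-0.67, 0.742, -0.001, 0.001]
force: [1.5, 0.6, -0.7]
finger_gap: 0.0001
```

Call:
step_arm([
  [0.01, -0.02, 0, 0],
  [0, 0, 0, 0],
])

```text
time_s: 8.8
position: [0.6058, -0.1103, 0.0929]
ee_rot: [-0.669, 0.743, -0.001, 0.001]
force: [-0.2, 0.1, 0.1]
finger_gap: 0.0001
```

```bash
python3 -c "
from h import *
st();im=grab('top','t5.png');s=vision.grab_frame('scene')
z=np.hstack([cv2.resize(im[150:300,200:350],(400,400)),cv2.resize(s[160:300,200:340],(400,400))]);cv2.imwrite('pics/c6.png',z[:,:,::-1])"
```

```text
t 8.8 tcp deck mm [  76.8 -132.5] z 92.9 yawerr -0.0 F deck [-0.2  0.1]
```

View pics/c6.png

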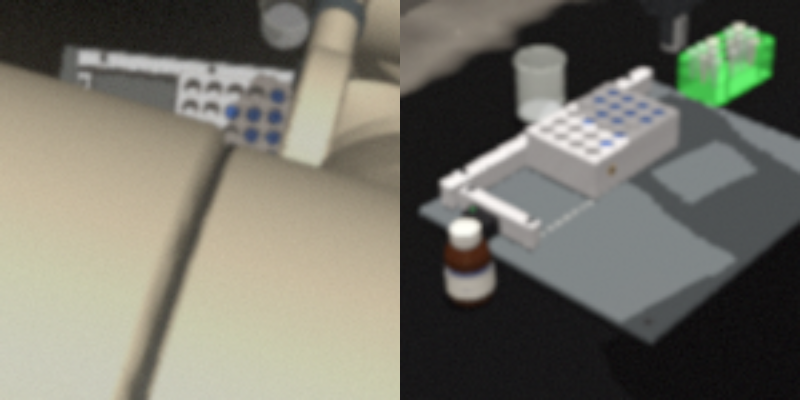

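The block lies flush along the fence, about 80 mm short of the stop (top crop BL at (177,72)). Lower at its right end and push +y.

Call:
step_arm([
  [0, 0.0065, 0.03, 0],
  [0, 0, 0.02, 0],
  [0, 0, 0.01, 0],
  [-0.01, 0, 0, 0],
  [-0.01, 0, 0, 0],
])

```text
time_s: 9.4
position: [0.5985, -0.0871, 0.0333]
ee_rot: [-0.669, 0.743, -0.0, 0.0]
force: [0.3, -0.4, 0.9]
finger_gap: 0.0003
```

Call:
step_arm([
  [-0.007, 0, 0, 0],
  [-0.006, 0, 0, 0],
  [-0.006, 0, 0, 0],
  [-0.006, 0, 0, 0],
  [-0.006, 0, 0, 0],
])

```text
time_s: 9.9
position: [0.602, -0.0577, 0.0332]
ee_rot: [-0.669, 0.743, -0.001, 0.0]
force: [-1.4, -7.5, 4.2]
finger_gap: 0.0004
```

```bash
python3 -c "
from h import *
st();cor([(200+x/2.667-.3,150+y/2.667-.3) for x,y in((177,72),(293,82))])"
```

```text
t 9.9 tcp deck mm [ 67.6 -80.6] z 33.2 yawerr 0.001 F deck [-0.6 -7.6]
[112.4  51.8] [114.5 -57.8]
```

Call:
step_arm([
  [-0.007, -0.0005, 0, 0],
  [-0.007, -0.0005, 0, 0],
  [-0.007, 0, 0, 0],
  [-0.007, 0, 0, 0],
  [-0.007, 0, 0, 0],
])

```text
time_s: 10.4
position: [0.6058, -0.0234, 0.0331]
ee_rot: [-0.669, 0.743, -0.0, -0.001]
force: [-5.0, -12.3, 8.0]
finger_gap: 0.0
```

Call:
step_arm([
  [-0.007, 0, 0, 0],
  [-0.006, 0, 0, 0],
  [-0.005, 0, 0, 0],
  [-0.004, 0, 0, 0],
  [-0.003, 0, 0, 0],
])

```text
time_s: 10.9
position: [0.6084, 0.0015, 0.0331]
ee_rot: [-0.669, 0.743, -0.0, -0.001]
force: [-6.2, -12.4, 8.6]
finger_gap: 0.0
```

```bash
python3 -c "
from h import *
st()"
```

```text
t 10.9 tcp deck mm [ 67.7 -21.1] z 33.1 yawerr 0.001 F deck [ -4.9 -13. ]
```

Call:
step_arm([
  [-0.003, 0, 0, 0],
  [-0.003, 0, 0, 0],
  [-0.003, 0, 0, 0],
  [-0.002, 0, 0, 0],
  [-0.001, 0, 0, 0],
])

```text
time_s: 11.4
position: [0.6096, 0.0133, 0.0332]
ee_rot: [-0.669, 0.743, -0.0, -0.001]
force: [-6.0, -12.7, 8.9]
finger_gap: 0.0001
```

```bash
python3 -c "
from h import *
st();s=vision.grab_frame('scene')
cv2.imwrite('pics/c7.png',cv2.resize(s[160:260,210:320],(770,600) and (660,600),interpolation=2)[:,:,::-1])"
```

```text
t 11.4 tcp deck mm [67.7 -9.2] z 33.2 yawerr 0.001 F deck [ -4.6 -13.3]
```

View pics/c7.png

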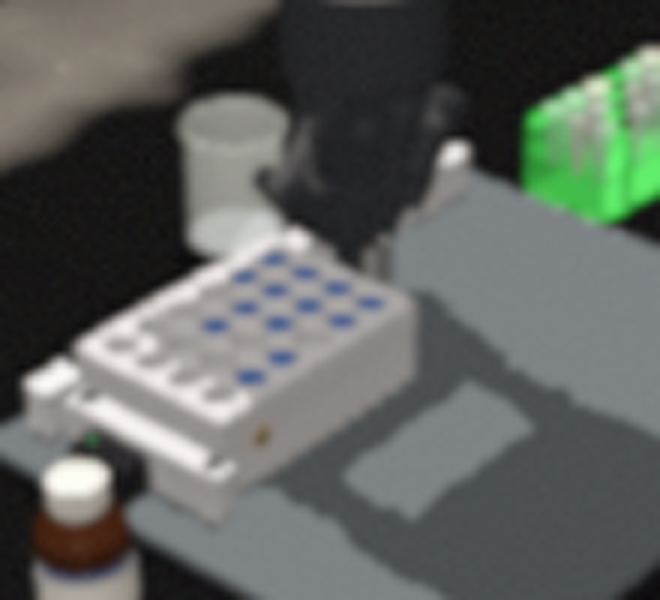

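The block is nearly at the stop (gap at about (160,410) is very small); the force hasn't risen yet, so I creep on.

Call:
step_arm([
  [-0.0015, 0, 0, 0],
  [-0.0015, 0, 0, 0],
  [-0.0015, 0, 0, 0],
])

```text
time_s: 11.75
position: [0.61, 0.0171, 0.0332]
ee_rot: [-0.669, 0.743, -0.001, -0.001]
force: [-7.8, -32.0, 10.3]
finger_gap: 0.0
```

Call:
step_arm([
  [-0.0015, 0, 0, 0],
  [-0.0015, 0, 0, 0],
])

```text
time_s: 11.95
position: [0.61, 0.0174, 0.0332]
ee_rot: [-0.67, 0.743, -0.002, -0.002]
force: [-10.6, -58.9, 12.4]
finger_gap: 0.0002
```

```bash
python3 -c "
from h import *
st()"
```

```text
t 11.95 tcp deck mm [67.7 -5.1] z 33.2 yawerr 0.001 F deck [ -4.5 -59.7]
```

Firm stop contact (59 N, no more travel). Back off and press the front face centre towards the fence.

Call:
step_arm([
  [0.01, 0, 0, 0],
  [0.015, 0, -0.01, 0],
  [0, 0, -0.04, 0],
  [0, 0.04, -0.015, 0],
  [0, 0.04, 0, 0],
])

```text
time_s: 12.45
position: [0.5296, 0.0045, 0.1004]
ee_rot: [-0.669, 0.743, -0.002, 0.002]
force: [-0.8, 0.2, -1.6]
finger_gap: -0.0
```

Call:
step_arm([
  [-0.03, 0.01, 0, 0],
  [-0.035, 0, 0, 0],
  [-0.035, 0, 0.02, 0],
  [0, 0, 0.03, 0],
  [0, 0, 0.013, 0],
])

```text
time_s: 12.95
position: [0.5285, 0.1061, 0.0336]
ee_rot: [-0.67, 0.742, 0.0, -0.0]
force: [-0.4, -1.2, 0.9]
finger_gap: 0.0005
```

```bash
python3 -c "
from h import *
st()"
```

```text
t 12.95 tcp deck mm [-22.6  74.6] z 33.6 yawerr 0.002 F deck [-0.3 -1.2]
```

Call:
step_arm([
  [0, -0.01, 0, 0],
  [0.002, -0.01, 0, 0],
  [0.001, -0.007, 0, 0],
  [0, -0.004, 0, 0],
  [0, -0.002, 0, 0],
])

```text
time_s: 13.45
position: [0.5625, 0.0987, 0.0353]
ee_rot: [-0.669, 0.743, -0.0, 0.0]
force: [-0.1, 1.4, 0.4]
finger_gap: -0.0001
```

Call:
step_arm([
  [0, -0.0015, 0, 0],
  [0, -0.0015, 0, 0],
  [0, -0.0015, 0, 0],
])

```text
time_s: 13.75
position: [0.5641, 0.0988, 0.0345]
ee_rot: [-0.669, 0.743, 0.001, -0.001]
force: [-14.0, 2.0, 10.3]
finger_gap: 0.0002
```

```bash
python3 -c "
from h import *
st()"
```

```text
t 13.75 tcp deck mm [13.6 71.1] z 34.5 yawerr 0.001 F deck [-14.1   0.6]
```

Call:
step_arm([
  [0, -0.0015, 0, 0],
  [0, 0.01, 0, 0],
  [0, 0.03, 0, 0],
  [0, 0.02, -0.04, 0],
  [0, 0, -0.05, 0],
])

```text
time_s: 14.25
position: [0.5032, 0.1048, 0.1237]
ee_rot: [-0.67, 0.743, 0.002, -0.003]
force: [1.1, 0.2, 0.4]
finger_gap: -0.0002
```

Call:
step_arm([
  [0.045, 0, -0.04, 0],
  [0.045, 0, -0.03, 0],
  [0.045, 0, 0, 0],
  [0.045, 0, 0, 0],
  [0.045, 0, 0, 0],
])

```text
time_s: 14.75
position: [0.485, -0.1096, 0.186]
ee_rot: [-0.669, 0.743, -0.0, 0.0]
force: [0.4, -0.9, 0.3]
finger_gap: 0.0002
```

Call:
step_arm([
  [0.045, 0, 0, 0],
  [0.045, 0, 0, 0],
  [0.045, 0, 0, 0],
  [0.045, 0, 0, 0],
  [0.045, 0, 0, 0],
])

```text
time_s: 15.25
position: [0.4615, -0.3335, 0.1856]
ee_rot: [-0.669, 0.743, -0.0, 0.0]
force: [0.7, 0.7, 0.5]
finger_gap: -0.0001
```

Call:
step_arm([
  [0.045, 0.01, 0, 0],
  [0.045, 0.01, 0, 0],
  [0.04, 0.01, 0, 0],
  [0.04, 0.01, 0, 0],
  [0, 0, 0, 0],
])

```text
time_s: 15.75
position: [0.4028, -0.501, 0.1853]
ee_rot: [-0.668, 0.744, -0.001, -0.001]
force: [1.1, 0.1, -0.9]
finger_gap: 0.0
```

```bash
python3 -c "
from h import *
st();im=grab('top','t8.png');s=vision.grab_frame('scene')
z=np.hstack([cv2.resize(im[155:255,210:310],(400,400),interpolation=2),cv2.resize(s[170:270,205:305],(400,400),interpolation=2)]);cv2.imwrite('pics/c8.png',z[:,:,::-1])
R=rect(im,190,(228,300,178,225));print('whole',deck(R[0]),R[1]-YAW,R[2:])
print('expected seated top corners px',proj('top',[np.r_[O+Rd@np.array(p),.052] for p in((.115,.135),(.115,.007),(.025,.135),(.025,.007))]).round(1))
"
```

```text
t 15.75 tcp deck mm [ -84.6 -542.2] z 185.3 yawerr -0.003 F deck [1.1 0.2]
whole [65.  53.2] 0.10726438375017823 (0.08718103170394897, 0.17839956283569336)
expected seated top corners px [[233.5 172.3]
 [283.9 177.6]
 [228.6 207. ]
 [279.9 212.6]]
```

View pics/c8.png

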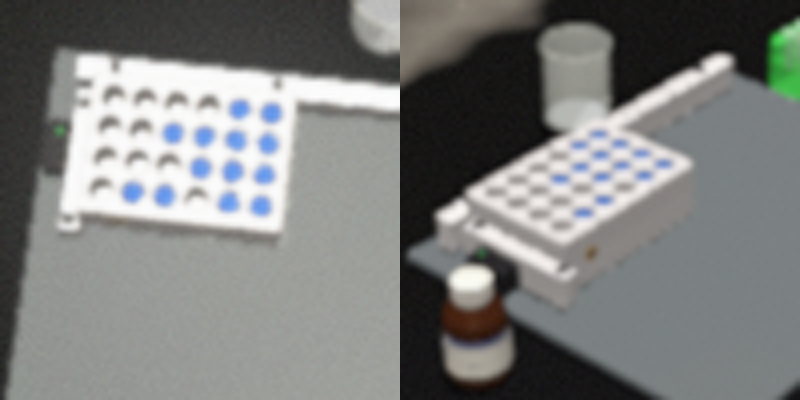

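The view shows the block seated in the corner of fence and stop, FR corner at (280,236) against an expected (280,230). One numerical check of its front and right edges:

```bash
python3 - <<'E'
from h import *
im=cv2.imread('pics/t8.png'); g=im.min(axis=2).astype(float)   # min channel
def edge(v):  # last bright sample followed by fall to half
    i=int(v[:6].argmax()); b=(v[i]+v[-4:].mean())/2; j=i
    while v[j]>b: j+=1
    return j-1+(v[j-1]-b)/(v[j-1]-v[j])
A=[];B=[]
for x in range(236,277):
    y0=int(207+(x-228.6)*5.6/51.3)-2; A.append((x,y0+edge(g[y0:y0+14,x])))
for y in range(185,210):
    x0=int(283.9-(y-177.6)*4/35)-2; B.append((x0+edge(g[y,x0:x0+14]),y))
for n,P,i in(('front x',A,0),('right y',B,1)):
    for z in(.052,):
        D=np.array([deck(p) for p in plane('top',P,z)]); f=np.polyfit(D[:,1-i],D[:,i],1);r=D[:,i]-np.polyval(f,D[:,1-i]);k=abs(r)<1.5
        f=np.polyfit(D[k,1-i],D[k,i],1);print(n,'mean',D[k,i].mean().round(1),'slope',f[0].round(4),k.mean())
for name,p,z in(('rack',(378,206),.05),('bottle',(197,204),.07),('beaker',(308,155),.03)):
    a=cv2.imread('pics/t0.png').astype(int);x,y=p;print(name,'mean change',np.abs(a[y-14:y+14,x-14:x+14]-im[y-14:y+14,x-14:x+14].astype(int)).mean().round(1))
E
```

```text
front x mean 25.1 slope -0.0003 1.0
right y mean 6.7 slope 0.0011 1.0
rack mean change 1.6
bottle mean change 5.7
beaker mean change 2.8
```

```bash
python3 -c "
from h import *
a=cv2.imread('pics/t0.png');b=cv2.imread('pics/t8.png')
for i in(a,b):
    m=(i[190:220,185:212].min(axis=2)>150).astype(np.uint8);M=cv2.moments(m,True);print('cap',185+M['m10']/M['m00'],190+M['m01']/M['m00'])
print(bot.sign_off())"
```

```text
cap 194.81012658227849 202.63291139240505
cap 194.81012658227849 202.63291139240505
the job is handed in; nothing more can be done
None
```

The block is seated in the corner, with its back face flush on the fence and its left end up against the stop. I handed the job in at about 16 s on the robot clock.

I pushed with closed fingertips only: twice at the front-left corner to turn the block, then square onto the fence. Next I pushed from the right end into the stop, and finished with a press at the middle of the front face.

Last checks, with the arm clear:

| Check | Measured | Expected when seated |
|---|---|---|
| Front edge (deck x) | 25.1 mm | 25 mm |
| Front edge slope | -0.0003 rad | 0 |
| Right edge (deck y) | 6.7 mm | 7 mm |
| Right edge slope | 0.0011 rad | 0 |

- **Plunger:** I did not see it pressed in; that is inferred. The block stopped dead at the stop under about 59 N of fingertip force, and the right edge is within 0.3 mm of its seated place.
- **Loose items:** the bottle cap sits at exactly the same pixel as at the start, and the rack and beaker image patches are practically unchanged. The bottle's patch differed a little more (mean 5.7 grey levels), which I put down to shadow.
- **Did not agree:** the automatic outline of the whole block in the last picture failed, because it merged with the stop, so I used fitted edges instead. An upward force on the tool appeared during the pushes (up to 25 N) that I did not explain. I saw no sign of the block tipping in the pictures.

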